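# Slide a gift carton home in its lane on the minibar trolley

### The arm

A 7-joint arm with a two-finger parallel gripper is mounted at the origin on the work surface. World frame = base frame: x ahead of the robot, y to its left, z up, the work surface at z = 0. Lengths are in m, angles in rad, forces in N, time in s.
With the tool pointing down it reaches from about 0.4 to 0.875 m from the base axis. Payload 19.3 kg.
Tool frame: the origin (TCP) lies between the finger pads; the fingertips stand 17 mm ahead of it and the grasp point (between the pads) lies 2 mm behind it; z points along the fingers, x is the direction in which the jaws open and shut, and the axes are right-handed (so a half turn about z gives the same grasp; the last joint's range is limited). The gripper opens to 85 mm and grips with 20 to 120 N. Pads are 22 mm wide; open, the fingers measure 114 mm over their backs; the gripper's body (76 mm by 85 mm) begins 54 mm behind the grasp point. The pads swing forward as they close: fully open they stand 13 mm farther back than shut.
Start: joints at [-1.231, 0.521, -0.036, 1.599, 0.021, 1.021, -0.113], TCP at [0.249, 0.573, 0.213] pointing down, gripper open.
Joint ranges: [-2.91, 2.91], [-0.3, 2.13], [-1.5, 1.42], [0.17, 2.43], [-1.26, 4.41], [0.16, 1.93], [-2.52, 2.52]. Speed limits (rad/s): [1.89, 1.89, 2.39, 2.39, 3.01, 3.01, 3.01].

### API

Orientations are given as [roll, pitch, yaw] about the fixed x, y, z axes, in that order (R = Rz(yaw) Ry(pitch) Rx(roll)).
In Python, from workcell import bot gives the robot as it stands. The module is installed in compiled form; this text tells all that it offers.
- The arm moves only by the tool arm_command, never from a script. Its argument "targets" is a list of rows, each a list of 6 numbers: the shift along the tool's x, y, z in mm, then the turn, a rotation vector about the tool's x, y, z in degrees. In form: [[x, y, z, wx, wy, wz], ...]. A call has 1 to 8 rows; each row shifts and turns the pose as measured when the row begins, along the tool's axes as they then stand; what a row does not reach is not made up. A row lasts 1/10 s, in which the tool goes at most 50 mm and 8.59 degrees, less where a joint would pass 70% of its speed; a pose out of reach is approached as far as the arm can. A call is refused whole if a number of a shift passes 50 or a number of a turn 8.59, either way. A call with a gripper value outside its range is refused whole. "grip" is the opening in per cent of the stroke, from 0 (shut) to 100 (fully open), set as the call begins (left out, the last holds). The fingers move at their own pace and stop on an object; "grip_force" is the grip in N (left out, the last holds). Time passes only in rows, so rows that do not move let the fingers close. It gives the time, the measured TCP pose, the force and the opening at its end, in the units of the state.
- bot.observe(): the state, without advancing time (a new reading comes with each control period).
- bot.grab_frame(name): name is "side" or "top"; returns a dict with "color" (480x640x3 uint8, red, green, blue), "depth" (480x640 float32, m along the optical axis (not along the pixel's ray), 0 where there is no reading), "fov_y" (degrees; the focal length in pixels is half the picture's height over the tangent of half this angle, whatever the lens; pixels are square), "cx", "cy" (the principal point, pixels), "R" (3x3) and "t" (3): a world point X has camera coordinates R X + t. Camera axes: x right, y down, z forward; pixel columns grow to the right and rows downward; lengths in m; the calibration is good to about 2 mm. A picture is of the moment at which its call begins.
- bot.job_done(): hands the job in, once; it reports no verdict.
The state is a dict: "clock": time; "qpos": joint angles; "qd": joint speeds; "joint_efforts": joint torques, N m; "position": TCP position; "tool_rot": TCP orientation; "force": force on the tool from outside, world axes, zero at the start; "moment": the same for the moment, N m; "grip_width": finger opening in m.
Only numpy, scipy, OpenCV 4.12 (cv2) and the standard library are available. Lean on these libraries where they do the work, as an engineer would, in place of code of your own. Each camera call takes 0.05 s, during which the arm holds its last target. There are 200 camera calls.

### The job

With your fingertips, push the burgundy carton along its lane on the two-lane stand until it rests squarely against the wooden back stop. Push gently and steadily from behind, keeping it standing on the board without pinching or lifting it, and let neither the carton nor your fingers touch the brass guide rails on either side. Leave the green carton, the shot glasses and the turntable where they are.

Things in the scene. Friction and masses are not known exactly. Their poses are not given: they have to be found in the camera images.
- rack: Fixed two-lane stock stand. Origin on the shelf surface; own +x runs along the lanes to the back stop, +y left, z up. Walnut board 8 mm thick, x -160 to +150, y -80 to +80 mm. Back stop: upright board across both lanes, face at x = +140 mm, top at z = 60 mm. Brass rails along x at y = -66, 0, +66 mm make two lanes, each 60 mm clear; the burgundy carton's is the right-hand one.
- lane_home (a point): Where the burgundy carton's origin (centre of its underside) is when it is home: on the board's upper face, mid-way between the rails of its lane, 45 mm before the back stop; x = +95, y = -33, z = 8 mm of the stand. Axes as the stand's: +x is the way to push. The lane is open at the front end (rails begin 188 mm before this point, the board 255 mm).
- rail_right: Right-hand brass guide rail of the burgundy carton's lane: two 6 mm rods, one above the other, on three posts, from x = -93 to +141 mm of the stand, at its y = -66 mm; top about 52 mm above the shelf. Origin on the board's upper face below the rail, at the stand's x = 0; axes as the stand's. Fixed.
- rail_left: Left-hand brass guide rail of that lane (between the two lanes), the same, at the stand's y = 0.
- carton: Loose burgundy gift carton with cream bands, 90 long (own x), 48 wide (y), 60 tall (z) mm, about 180 g (varies). Origin at the centre of its underside; own +x points to the back stop. Starts in the front of its lane, within about 2 mm and 3 degrees of centred, nose between the rails, 150 to 180 mm short of home. Slides on the board with a push of under 3 N.
- neighbour: Loose green carton in the other lane, 90 long (own x), 48 wide (y), 60 tall (z) mm, about 180 g (varies), already at the back. Origin at the centre of its underside. Leave alone.
- glass_a: Loose stemless crystal shot glass, 48 mm across the rim, 58 tall, standing to the right of the stand. Origin at the centre of its underside. Leave alone.
- glass_b: A second glass like it, nearer the front. Leave alone.
- turntable_rim (a point): Point on top of one of the six upright slots of a small wooden turntable (190 mm across, 115 mm tall) left of the stand, 69 mm from its axis and 92 mm above the shelf; own x points away from the axis. The turntable turns easily. Leave alone.

How it is judged:
By the outcome, as a careful person would: the job done as asked, in the order asked, and still so for the second after the job is handed in, with the robot touching nothing.
It also fails if it takes over 35 s, if anything falls off the work surface, if the arm or the gripper's body presses on something with over 40 N, if the wrist force passes 120 N, or if a joint passes its speed limit or range.

## Working session

There is one attempt and no reset: what is moved stays moved. The work goes in short steps, Python scripts to look and compute and a tool call to move; the robot and the scene stay as the last step left them, time stands still between calls to the robot, and variables do not carry over. Pictures are saved under pics/ and viewed, about 8 in all and at most 12, crops included, and the job is handed in when it is done.

Besides the shell and the picture viewer there is one more tool, called by a JSON object that holds its "api" and its "payload", one argument or row to a line. arm_command: Moves the arm, as the interface text tells. Its arguments: {"type":"object","properties":{"targets":{"type":"array"},"grip":{"type":"number"},"grip_force":{"type":"number"}},"required":["targets"]}

```bash
mkdir -p pics; python3 - <<'E'
from workcell import bot
import cv2,numpy as np
s=bot.observe(); print(s)
for n in("side","top"):
    f=bot.grab_frame(n); cv2.imwrite(f"pics/{n}0.png",f["color"][:,:,::-1]); np.savez(f"{n}0.npz",**f)
    print(n,f["fov_y"],f["cx"],f["cy"],f["R"],f["t"],-f["R"].T@f["t"])
E
```

```text
{'clock': 0.0, 'qpos': array([-1.2312261 ,  0.52201991, -0.03632196,  1.60001687,  0.02119906,
        1.02108523, -0.11278481]), 'qd': array([ 1.57237175e-03, -1.10821106e-03, -3.58938110e-04, -1.13050973e-03,
       -2.93002331e-05,  6.25332148e-04,  1.58846758e-05]), 'joint_efforts': array([ 9.47371154e-04, -9.27105546e+01,  1.98056057e+00, -3.69915068e+01,
        1.78588094e-02,  8.34755745e-03,  2.63711075e-05]), 'position': array([0.24889325, 0.57290928, 0.21271895]), 'tool_rot': array([3.14150910e+00, 1.14134259e-03, 1.16102622e+00]), 'force': array([-0.2377087 ,  0.58365107,  0.24843612]), 'moment': array([ 0.03310258, -0.05229937,  0.010409  ]), 'grip_width': 0.08557912698859532}
side 50.591759081878706 316.02610163924027 240.38788361064377 [[ 9.57870820e-01 -2.87199177e-01 -3.51911891e-04]
 [-1.57469779e-01 -5.24169961e-01 -8.36928384e-01]
 [ 2.40180682e-01  8.01724694e-01 -5.47312302e-01]] [-0.57043777  0.17753846  0.76348443] [ 0.39098842 -0.68287325  0.56625066]
top 45.55809577757426 317.51906575300916 240.76877291954403 [[ 0.01518955 -0.99967263 -0.0205892 ]
 [-0.99823882 -0.01398036 -0.0576525 ]
 [ 0.05734579  0.02142866 -0.99812438]] [0.05823642 0.59976971 0.98558099] [0.54130991 0.04548267 1.01950968]
```

View pics/top0.png

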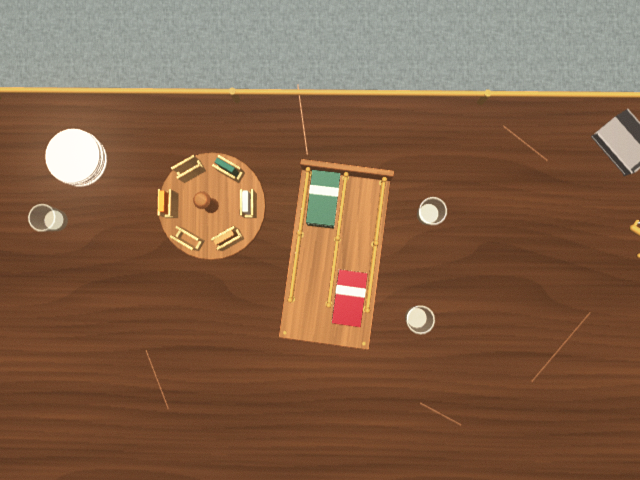

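View pics/side0.png

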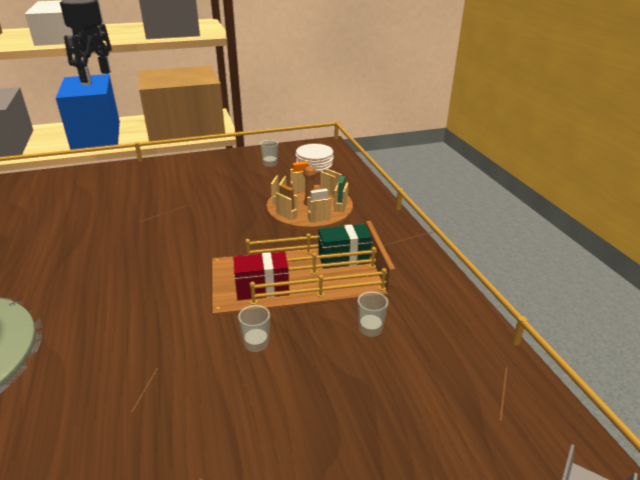

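The top view shows the burgundy carton's top at about (350,298). The stand's front corners are near (281,337) and (368,348), and the back stop runs (302,163)–(392,174). The glasses are at (432,211) and (421,320). The side view agrees, with the carton upright between the rails at the front of its lane.

```bash
cat >h.py <<'E'
import numpy as np,cv2
def cloud(f):
    h,w=f["depth"].shape; F=h/2/np.tan(np.radians(float(f["fov_y"]))/2)
    v,u=np.mgrid[:h,:w]; d=f["depth"]
    c=np.stack([(u-f["cx"])/F*d,(v-f["cy"])/F*d,d],-1)
    return (c-f["t"])@f["R"], F
def ray(f,uv,z):
    F=480/2/np.tan(np.radians(float(f["fov_y"]))/2)
    uv=np.atleast_2d(uv).astype(float)
    d=np.c_[(uv[:,0]-f["cx"])/F,(uv[:,1]-f["cy"])/F,np.ones(len(uv))]@f["R"]
    o=-f["R"].T@f["t"]; return o+d*((z-o[2])/d[:,2])[:,None]
def proj(f,X):
    F=480/2/np.tan(np.radians(float(f["fov_y"]))/2)
    c=np.atleast_2d(X)@f["R"].T+f["t"]; return c[:,:2]/c[:,2:]*F+[f["cx"],f["cy"]]
def masks(f):
    hsv=cv2.cvtColor(f["color"],cv2.COLOR_RGB2HSV)
    H,S,V=[hsv[...,i].astype(int) for i in range(3)]
    return H,S,V
E
python3 - <<'E'
from h import *
f=np.load("top0.npz"); P,F=cloud(f); H,S,V=masks(f)
Z=P[...,2]
print("table z",np.median(Z[380:450,100:500]),"board z",[round(Z[a],4) for a in [(320,310),(250,318),(330,310)]])
print("hsv",[ (H[a],S[a],V[a]) for a in [(310,350),(320,310),(240,318),(240,376),(170,350),(292,350)]])
red=((H<8)|(H>170))&(S>180)&(V>120); red[:260]=0;red[340:]=0;red[:,:325]=0;red[:,375:]=0
m=(red|((S<60)&(V>180)&(np.indices(red.shape)[0]>280)&(np.indices(red.shape)[0]<305)&(np.indices(red.shape)[1]>330)&(np.indices(red.shape)[1]<370))).astype(np.uint8)
c=max(cv2.findContours(m,0,2)[0],key=cv2.contourArea)
print("red z",np.percentile(Z[m>0],[2,25,50,75,98]))
for z in(.068,):
    X=ray(f,c[:,0],z); r=cv2.minAreaRect((X[:,:2]*1000).astype(np.float32)); print("carton",r)
# board
reg=np.zeros(red.shape,np.uint8); cv2.fillPoly(reg,[np.array([[270,150],[400,165],[385,360],[270,350]])],1)
b=((reg>0)&(V>110)).astype(np.uint8)
b=cv2.morphologyEx(b,cv2.MORPH_CLOSE,np.ones((5,5)))
c=max(cv2.findContours(b,0,2)[0],key=cv2.contourArea); print("board px approx",cv2.approxPolyDP(c,4,True)[:,0].tolist())
# brass
br=(reg>0)&(Z>.03)&(Z<.06)&(H>12)&(H<32)&(S>100)
print(br.sum()); ys,xs=np.nonzero(br); Q=P[br]; np.save("br.npy",Q); print(np.percentile(Q[:,2],[5,50,95]))
im=f["color"][150:360,260:450,::-1].copy(); im=cv2.resize(im,None,fx=2.8,fy=2.8,interpolation=cv2.INTER_NEAREST)
bb=cv2.resize((br*255).astype(np.uint8)[150:360,260:450],None,fx=1.4,fy=2.8,interpolation=0)
cv2.imwrite("pics/c1.png",np.hstack([im,cv2.cvtColor(bb,8)]))
E
```

```text
table z -0.000161640474110242 board z [np.float64(0.0095), np.float64(0.0107), np.float64(0.0078)]
hsv [(np.int64(179), np.int64(175), np.int64(222)), (np.int64(14), np.int64(149), np.int64(211)), (np.int64(13), np.int64(145), np.int64(197)), (np.int64(20), np.int64(149), np.int64(229)), (np.int64(13), np.int64(160), np.int64(186)), (np.int64(30), np.int64(7), np.int64(252))]
red z [0.06444439 0.06687341 0.06819937 0.06918325 0.07163648]
carton ((513.9032592773438, 10.465927124023438), (48.680423736572266, 14.437962532043457), 83.14215087890625)
board px approx [[271, 152], [270, 350], [385, 360], [400, 165]]
1784
[0.0412232  0.04529483 0.05928335]
```

View pics/c1.png

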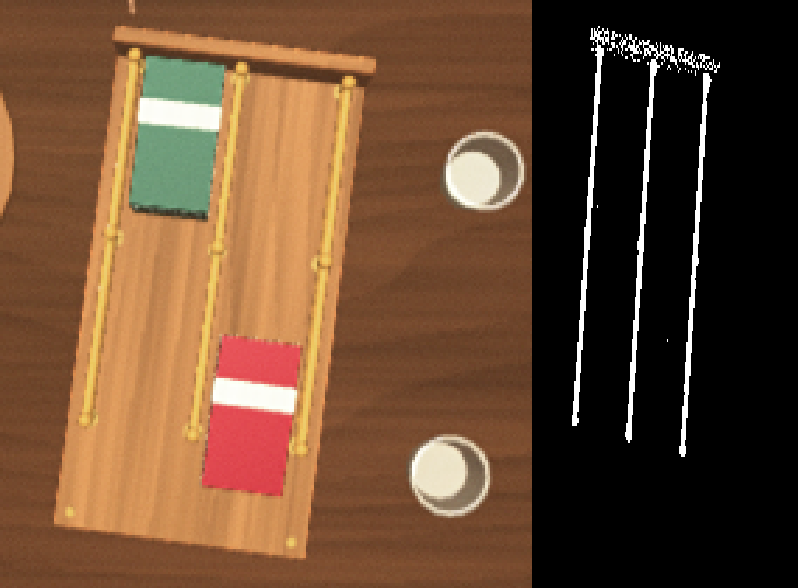

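The crop shows clean rail lines. The burgundy carton's nose is between the rails and its tail stands free. Next: rails, carton outline and stand frame.

```bash
cat >>h.py <<'E'
def carton(f,lo=None):
    H,S,V=masks(f); P,_=cloud(f); Z=P[...,2]
    red=((H<6)|(H>172))&(S>120)&(V>100)
    white=(S<60)&(V>180)
    base=(P[...,0]>.3)&(P[...,0]<.8)&(P[...,1]>-.08)&(P[...,1]<.08)
    r=(red&base).astype(np.uint8)
    ys,xs=np.nonzero(r); hull=np.zeros_like(r); cv2.fillConvexPoly(hull,cv2.convexHull(np.c_[xs,ys].astype(np.int32)),1)
    return r,hull
E
python3 - <<'E'
from h import *
f=np.load("top0.npz"); P,F=cloud(f); H,S,V=masks(f); Z=P[...,2]
n,l,st,_=cv2.connectedComponentsWithStats(carton(f)[0]); print(st[1:][st[1:,4]>30].tolist())
r,_=carton(f); r[:265]=0; r[335:]=0
ys,xs=np.nonzero(r); print("z red",np.percentile(Z[r>0],[1,50,99]))
X=ray(f,np.c_[xs,ys],.068)[:,:2]*1000
hull=cv2.convexHull(X.astype(np.float32)); rect=cv2.minAreaRect(hull); print("carton rect",rect)
# rails
reg=np.zeros(Z.shape,np.uint8); cv2.fillPoly(reg,[np.array([[270,180],[400,185],[385,330],[270,310]])],1)
br=((reg>0)&(Z>.03)&(Z<.06)&(H>12)&(H<32)&(S>100)).astype(np.uint8)
n,l,st,_=cv2.connectedComponentsWithStats(br,connectivity=8)
lines=[]
for i in range(1,n):
    if st[i,4]>100:
        y,x=np.nonzero(l==i); Q=ray(f,np.c_[x,y],.049)*1000
        vx,vy,x0,y0=cv2.fitLine(Q[:,:2].astype(np.float32),cv2.DIST_HUBER,0,.01,.01).ravel()
        if vx<0:vx,vy=-vx,-vy
        lines.append((x0,y0,vx,vy)); print("rail",st[i].tolist(),x0.round(1),y0.round(1),"yaw",np.degrees(np.arctan2(vy,vx)).round(2), "xrange",Q[:,0].min().round(1),Q[:,0].max().round(1))
a=np.mean([np.arctan2(q[3],q[2]) for q in lines]); ux=np.array([np.cos(a),np.sin(a)]); uy=np.array([-ux[1],ux[0]])
ry=[float(np.dot(q[:2],uy)) for q in lines]; print("yaw",np.degrees(a),"rail offs",ry, np.diff(sorted(ry)))
# stand x origin
fr=ray(f,np.array([[54,524],[305,557]])/2.8+[260,150],.008)*1000; print("front corners",fr[:,:2]@ux,fr[:,:2]@uy)
stp=ray(f,np.array([[115,42],[374,73]])/2.8+[260,150],.060)*1000; print("stop top front",stp[:,:2]@ux,stp[:,:2]@uy)
c=np.array(rect[0]); b=cv2.boxPoints(rect); print("carton c",c@ux,c@uy,"box",(b@ux).round(1),(b@uy).round(1))
e=b[1]-b[0];g=b[2]-b[1]; L=e if np.hypot(*e)>np.hypot(*g) else g; print("carton yaw",np.degrees(np.arctan2(L[1],L[0])))
for nm,lo,hi in(("glassA",(405,190),(455,235)),("glassB",(400,300),(440,340))):
    k=(Z[lo[1]:hi[1],lo[0]:hi[0]]>.05); q=P[lo[1]:hi[1],lo[0]:hi[0]][k][:,:2]*1000; print(nm,q.mean(0),q@ux@np.ones(len(q))/len(q),(q@uy).max())
E
```

```text
[[337, 270, 30, 18, 432], [332, 294, 32, 33, 851]]
z red [0.06428472 0.06795042 0.07191286]
carton rect ((502.1866455078125, 11.941532135009766), (47.801239013671875, 89.52548217773438), 83.05017852783203)
rail [288, 181, 20, 121, 435] 595.7 99.8 yaw -6.82 xrange 494.3 699.3
rail [326, 183, 21, 125, 449] 590.4 34.5 yaw -6.78 xrange 485.3 696.7
rail [365, 184, 20, 129, 458] 585.7 -31.0 yaw -6.77 xrange 477.9 695.7
yaw -6.789281 rail offs [169.57107543945312, 104.0477294921875, 38.476524353027344] [65.57120514 65.52334595]
front corners [410.1538437  411.18256761] [181.62104533  23.07036912]
stop top front [708.32708349 709.85296834] [180.9425388   23.40278586]
carton c 497.2534219068429 71.22539422799127 box [452.4 541.9 542.1 452.6] [47.5 47.2 95.  95.3]
carton yaw -6.949823
glassA [ 647.87006834 -122.16864809] 657.7695229689338 109.15641040581639
glassB [ 470.62666348 -101.77722359] 479.3583764947524 109.15641040581639
```

{"api": "arm_command", "payload": {
  "targets": [
    [-36,32,0,0,0,0],
    [-36,32,0,0,0,0],
    [-36,32,0,0,0,0],
    [-36,32,0,0,0,0],
    [-36,32,0,0,0,0],
    [-36,32,0,0,0,0],
    [-36,32,0,0,0,0],
    [-36,32,0,0,0,0]
  ],
  "grip": 15,
  "grip_force": 20
}}

```text
clock: 0.9
position: [0.3688, 0.1984, 0.21]
tool_rot: [-3.139, 0.003, 1.17]
force: [1.8, 0.1, 0.2]
grip_width: 0.0126
```

```bash
cat >>h.py <<'E'
from scipy.spatial.transform import Rotation as Ro
A=np.radians(-6.79); UX=np.array([np.cos(A),np.sin(A),0]); UY=np.array([-UX[1],UX[0],0])
def pose(s): return np.array(s["position"])*1000, Ro.from_euler("xyz",s["tool_rot"])
def goal(px,py,z,tilt=5):
    # lane coords (mm): px along lane, py across; tool x=UY, tool y ~ UX, tips leaning forward by tilt deg
    t=np.radians(tilt); zt=np.array([0,0,-1])*np.cos(t)+UX*np.sin(t)
    return px*UX+py*UY+[0,0,z], Ro.from_matrix(np.c_[UY,np.cross(zt,UY),zt])
def delta(s,g):
    p,R=pose(s); q,G=g
    return R.inv().apply(q-p).round(1),np.degrees((R.inv()*G).as_rotvec()).round(2)
def st(s):
    p,R=pose(s); print("t",round(s["clock"],2),"lane",(p@UX).round(1),(p@UY).round(1),"z",p[2].round(1),"zax lane",(R.as_matrix()[:,2]@np.c_[UX,UY]).round(3),"xax.UX",(R.as_matrix()[:,0]@UX).round(4),"F lane",(s["force"]@UX).round(2),(s["force"]@UY).round(2),s["force"][2].round(2),"grip",s["grip_width"].round(4))
E
python3 - <<'E'
from workcell import bot
from h import *
s=bot.observe(); st(s); print(delta(s,goal(425,71.3,160))); print(pose(s)[0])
E
```

```text
Traceback (most recent call last):
  File "h.py", line 38, in st
    p,R=pose(s); print("t",round(s["clock"],2),"lane",(p@UX).round(1),(p@UY).round(1),"z",p[2].round(1),"zax lane",(R.as_matrix()[:,2]@np.c_[UX,UY]).round(3),"xax.UX",(R.as_matrix()[:,0]@UX).round(4),"F lane",(s["force"]@UX).round(2),(s["force"]@UY).round(2),s["force"][2].round(2),"grip",s["grip_width"].round(4))
                                                                                                                                                                                                                                                                                                 ^^^^^^^^^^^^^^^^^^^^^
AttributeError: 'float' object has no attribute 'round'
```

```bash
sed -i 's/s\["grip_width"\].round(4)/round(float(s["grip_width"]),4)/' h.py
python3 - <<'E'
from workcell import bot
from h import *
s=bot.observe(); st(s); print(delta(s,goal(420,71.3,160))); print(pose(s)[0])
E
```

```text
t 0.9 lane 342.8 240.6 z 210.0 zax lane [-0.003 -0.002] xax.UX 0.2784 F lane 1.73 0.34 0.19 grip 0.0126
(array([-140.9,  121.4,   50.2]), array([ -5.12,   0.85, -16.15]))
[368.79224032 198.37313945 210.04979289]
```

{"api": "arm_command", "payload": {
  "targets": [
    [-35,30,12,0,0,0],
    [-35,30,12,0,0,0],
    [-35,30,12,0,0,0],
    [-35,30,12,0,0,0],
    [0,0,0,-2.5,0.4,-8],
    [0,0,0,-2.5,0.4,-8]
  ]
}}

```text
clock: 1.5
position: [0.4271, 0.0086, 0.1607]
tool_rot: [3.053, 0.001, 1.446]
force: [0.1, 0.7, -1.0]
grip_width: 0.0129
```

```bash
python3 - <<'E'
from workcell import bot
from h import *
s=bot.observe(); st(s); print(delta(s,goal(420,71.3,80))); print(pose(s)[0])
E
```

```text
t 1.5 lane 423.1 59.0 z 160.7 zax lane [ 0.089 -0.002] xax.UX 0.006 F lane 0.02 0.71 -0.98 grip 0.0129
(array([ 12.4, -10.3,  80. ]), array([ 0.1 ,  0.11, -0.34]))
[427.1200041    8.58610165 160.65741321]
```

{"api": "arm_command", "payload": {
  "targets": [
    [12,-10,20,0,0,-0.3],
    [0,0,30,0,0,0],
    [0,0,25,0,0,0],
    [0,0,0,0,0,0]
  ]
}}

```text
clock: 1.9
position: [0.425, 0.0202, 0.0834]
tool_rot: [3.049, 0.001, 1.456]
force: [-0.6, -0.1, 0.2]
grip_width: 0.0125
```

```bash
python3 - <<'E'
from workcell import bot
from h import *
s=bot.observe(); st(s); print(delta(s,goal(420,71.3,60)))
o=[]
for n in("side","top"):
    f=bot.grab_frame(n); np.savez(n+"1.npz",**f)
    u,v=proj(f,pose(s)[0]/1000)[0].astype(int); print(n,"tcp px",u,v)
    c=f["color"][max(v-65,0):v+65,max(u-65,0):u+65,::-1]; o.append(cv2.resize(c,(400,400*c.shape[0]//c.shape[1]))); 
h=min(x.shape[0] for x in o); cv2.imwrite("pics/v1.png",np.hstack([x[:h] for x in o]))
E
```

```text
t 1.9 lane 419.6 70.3 z 83.4 zax lane [ 0.092 -0.001] xax.UX -0.0035 F lane -0.62 -0.17 0.22 grip 0.0125
(array([ 1. , -1.8, 23.4]), array([0.29, 0.05, 0.21]))
side tcp px 213 258
top tcp px 343 345
```

View pics/v1.png

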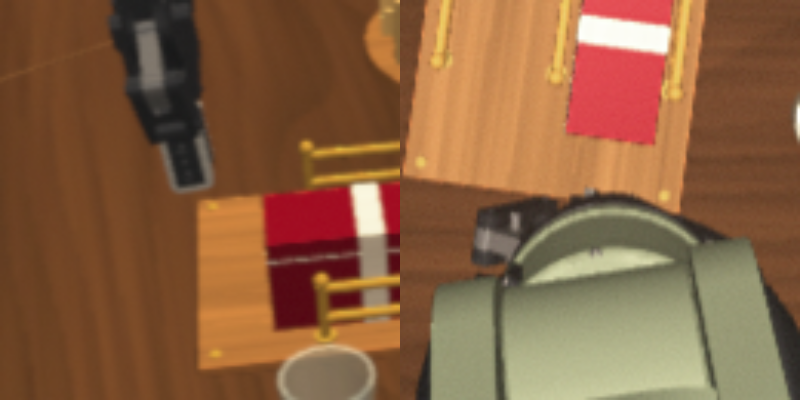

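The side crop shows the near finger's tip at crop (190,190), about px (210,255), behind and above the board's front edge. The top view shows the carton untouched. I'll check the tip's real position from the depth.

```bash
python3 - <<'E'
from h import *
f=np.load("side1.npz"); P,_=cloud(f); P=P*1000
tcp=np.array([425,20.2,83.4])
m=(np.linalg.norm(P-tcp,axis=-1)<70)&(P[...,2]>15)
Q=P[m]; L=np.c_[Q@UX,Q@UY,Q[:,2]]
H,S,V=masks(f); k=S[m]<80
L=L[(L[:,0]<448)]
for a in range(40,130,5):
    q=L[(L[:,2]>=a)&(L[:,2]<a+5)]
    if len(q)>3: print(a,len(q),np.percentile(q,[5,95],axis=0).round(1).tolist())
print(ray(f,[[209.8,254.8]],.07)[0]*1000, [ (x[0]@UX,x[0]@UY) for x in [ray(f,[[209.8,254.8]],z)*1000 for z in(.06,.066,.072,.078)]])
E
```

```text
100 25 [[407.6, 55.8, 100.4], [426.1, 59.4, 104.5]]
105 28 [[407.8, 51.0, 106.6], [428.3, 78.1, 109.8]]
110 43 [[407.0, 49.1, 110.6], [427.1, 59.5, 114.7]]
115 36 [[406.8, 49.3, 115.5], [427.6, 76.9, 120.0]]
120 46 [[406.8, 48.6, 120.4], [426.8, 77.5, 124.8]]
125 40 [[405.6, 48.0, 125.3], [425.7, 58.8, 129.9]]
[421.70516199  53.19284873  70.        ] [(np.float64(411.3193361634047), np.float64(117.47993813724068)), (np.float64(412.00275231569617), np.float64(108.59892087782978)), (np.float64(412.68616846798767), np.float64(99.71790361841866)), (np.float64(413.36958462027917), np.float64(90.83688635900776))]
```

```bash
python3 - <<'E'
from h import *
for nm,tcp in(("side0.npz",[248.9,572.9,212.7]),("side1.npz",[425,20.2,83.4])):
    f=np.load(nm); P,_=cloud(f); P=P*1000; tcp=np.array(tcp)
    c=[px for px in [proj(f,[[*(497.25*UX[:2]+71.2*UY[:2])/1000,.068]])[0]]][0]
    print(nm,"carton top centre expected px",c.round(1),"depth pt there",P[int(c[1]),int(c[0])].round(1), "expected",(497.25*UX+71.2*UY).round(1),"tcp px",proj(f,tcp/1000)[0].round(1))
    d=np.linalg.norm(P-tcp,axis=-1); m=(d<90)
    ys,xs=np.nonzero(m&(P[...,2]>30)&(P[...,0]<445)); 
    if len(ys):
        Q=P[ys,xs]; i=np.argsort(Q[:,2])[:12]; print(np.c_[xs[i],ys[i],Q[i].round(0)].tolist())
    u,v=proj(f,tcp/1000)[0].astype(int); print("depth at tip neighbourhood, column of z:",[(int(y),P[y,u-4].round(0).tolist()) for y in range(v-30,v+6,4)])
f=np.load("side1.npz"); print("tip candidates as z for lane y 57:",[ (z,(ray(f,[[209.8,254.8]],z/1000)[0]*1000@UY).round(0)) for z in (85,90,95,100,105)])
E
```

```text
side0.npz carton top centre expected px [261.  261.3] depth pt there [500.8  13.2  68.1] expected [502.2  11.9   0. ] tcp px [99.8 92.3]
[[103.0, 73.0, 261.0, 616.0, 244.0], [104.0, 73.0, 263.0, 614.0, 245.0], [109.0, 73.0, 274.0, 610.0, 245.0], [106.0, 73.0, 268.0, 612.0, 245.0], [107.0, 73.0, 270.0, 611.0, 245.0], [86.0, 84.0, 230.0, 530.0, 245.0], [108.0, 73.0, 272.0, 609.0, 245.0], [105.0, 73.0, 266.0, 610.0, 246.0], [88.0, 84.0, 234.0, 527.0, 246.0], [83.0, 84.0, 224.0, 530.0, 246.0], [104.0, 72.0, 263.0, 619.0, 246.0], [82.0, 84.0, 222.0, 530.0, 246.0]]
depth at tip neighbourhood, column of z: [(62, [78.0, 2182.0, -87.0]), (66, [73.0, 2191.0, -108.0]), (70, [68.0, 2192.0, -128.0]), (74, [62.0, 2207.0, -152.0]), (78, [135.0, 1532.0, 1.0]), (82, [138.0, 1476.0, -0.0]), (86, [141.0, 1425.0, -2.0]), (90, [145.0, 1360.0, 1.0]), (94, [146.0, 1329.0, -5.0])]
side1.npz carton top centre expected px [261.  261.3] depth pt there [501.   14.3  67.3] expected [502.2  11.9   0. ] tcp px [213.3 258.7]
[[208.0, 255.0, 417.0, 8.0, 100.0], [206.0, 255.0, 414.0, 9.0, 100.0], [212.0, 254.0, 423.0, 9.0, 100.0], [214.0, 254.0, 427.0, 8.0, 101.0], [207.0, 255.0, 415.0, 7.0, 102.0], [213.0, 254.0, 425.0, 7.0, 102.0], [209.0, 254.0, 419.0, 8.0, 102.0], [211.0, 253.0, 422.0, 10.0, 102.0], [216.0, 253.0, 430.0, 7.0, 103.0], [210.0, 254.0, 420.0, 7.0, 103.0], [207.0, 254.0, 416.0, 8.0, 103.0], [212.0, 253.0, 424.0, 9.0, 103.0]]
depth at tip neighbourhood, column of z: [(228, [422.0, -35.0, 176.0]), (232, [422.0, -27.0, 165.0]), (236, [422.0, -16.0, 151.0]), (240, [421.0, 1.0, 133.0]), (244, [421.0, -1.0, 127.0]), (248, [420.0, 8.0, 114.0]), (252, [419.0, 1.0, 110.0]), (256, [424.0, 152.0, 1.0]), (260, [423.0, 142.0, -1.0])]
tip candidates as z for lane y 57: [(85, np.float64(80.0)), (90, np.float64(73.0)), (95, np.float64(66.0)), (100, np.float64(58.0)), (105, np.float64(51.0))]
```

The camera and the reported pose disagree. Depth and ray both put the fingertips at z≈100 mm when the TCP reads 83, so the tips are about 17 mm behind the TCP, not ahead. The start picture shows the same offset, allowing for the open fingers. The carton top comes out at 68 mm, so the camera is sound. I'll go down in checked steps using the measured tips.

{"api": "arm_command", "payload": {
  "targets": [
    [1,-4,15,0,0,0],
    [0,-1,15,0,0,0],
    [0,-1,10,0,0,0],
    [0,0,0,0,0,0]
  ]
}}

```text
clock: 2.4
position: [0.4267, 0.0219, 0.0489]
tool_rot: [3.04, -0.002, 1.455]
force: [-0.7, -0.0, 0.6]
grip_width: 0.0125
```

```bash
cat >>h.py <<'E'
def tips(f,s):
    P,_=cloud(f); P=P*1000; H,S,V=masks(f); p,R=pose(s)
    T=(P-p)@R.as_matrix()
    m=(abs(T[...,0])<28)&(abs(T[...,1])<20)&(T[...,2]>-45)&(T[...,2]<40)&(P[...,2]>14)&(S<90)&(V<190)
    Q=P[m]; L=np.c_[Q@UX,Q@UY,Q[:,2]]; q=L[L[:,2]<np.percentile(L[:,2],1)+12]
    print("tips n",len(L),"tool z max",np.percentile(T[m][:,2],[98,99.5]).round(1),"low z",np.percentile(L[:,2],[.5,2]).round(1),"x",np.percentile(q[:,0],[3,97]).round(1),"y",np.percentile(q[:,1],[3,97]).round(1))
E
python3 - <<'E'
from workcell import bot
from h import *
s=bot.observe(); st(s)
f=bot.grab_frame("side"); np.savez("side2.npz",**f); tips(f,s)
tips(np.load("side1.npz"),{"position":[.425,.0202,.0834],"tool_rot":[3.049,.001,1.456]})
u,v=proj(f,pose(s)[0]/1000)[0].astype(int)
cv2.imwrite("pics/v2.png",cv2.resize(f["color"][v-80:v+60,u-60:u+120,::-1],None,fx=3.5,fy=3.5))
E
```

```text
t 2.4 lane 421.2 72.2 z 48.9 zax lane [0.101 0.002] xax.UX -0.0024 F lane -0.66 -0.1 0.6 grip 0.0125
tips n 153 tool z max [-19.3 -18.9] low z [67.4 68. ] x [407.9 427.5] y [51.7 61. ]
tips n 178 tool z max [-19.  -17.7] low z [100.4 102.4] x [406.7 426.9] y [50.1 59.5]
```

View pics/v2.png

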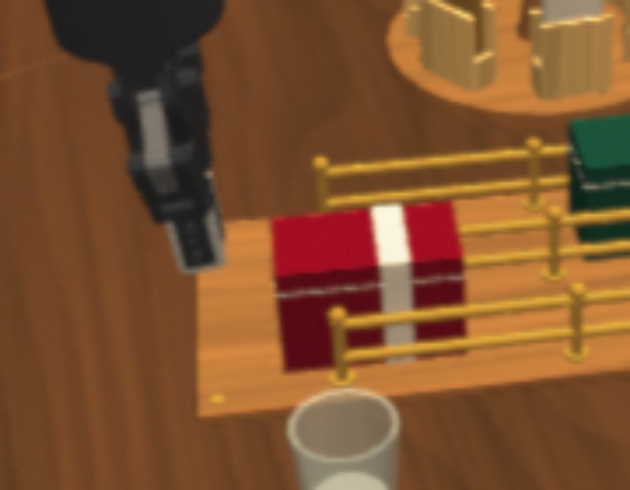

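The side crop shows the fingertip at crop (200,270), still behind the carton's tail face at x≈280. The offset is the same at this height (tips about 18 mm behind the TCP, z≈67), so I'll go down another 40 mm.

{"api": "arm_command", "payload": {
  "targets": [
    [-1,-2,15,0,0,0],
    [0,-2,15,0,0,0],
    [0,-1,12,0,0,0],
    [0,0,0,0,0,0]
  ]
}}

```text
clock: 2.85
position: [0.4265, 0.02, 0.0164]
tool_rot: [3.042, 0.002, 1.455]
force: [-0.2, 0.5, 0.2]
grip_width: 0.0128
```

```bash
python3 - <<'E'
from workcell import bot
from h import *
s=bot.observe(); st(s)
f=bot.grab_frame("side"); np.savez("side3.npz",**f); tips(f,s)
print(delta(s,goal(440,71.2,9,5.5)))
E
```

```text
t 2.85 lane 421.2 70.3 z 16.4 zax lane [ 0.099 -0.002] xax.UX -0.0022 F lane -0.23 0.45 0.18 grip 0.0128
tips n 148 tool z max [-19.5 -18.5] low z [34.4 35.3] x [408.2 427.8] y [50.  59.3]
(array([ 0.9, 18. ,  9.3]), array([0.19, 0.1 , 0.14]))
```

{"api": "arm_command", "payload": {
  "targets": [
    [0.5,0,10,0,0,0],
    [0.5,6,1,0,0,0.1],
    [0,6,0.6,0,0,0],
    [0,4,0.4,0,0,0],
    [0,3,0.3,0,0,0],
    [0,0,0,0,0,0]
  ]
}}

```text
clock: 3.5
position: [0.4487, 0.0186, 0.0132]
tool_rot: [3.042, 0.001, 1.451]
force: [0.1, -0.4, 0.0]
grip_width: 0.0129
```

```bash
python3 - <<'E'
from workcell import bot
from h import *
s=bot.observe(); st(s)
f=bot.grab_frame("side"); np.savez("side4.npz",**f); tips(f,s)
print(delta(s,goal(613,71.2,9,5.6)))
u,v=proj(f,pose(s)[0]/1000)[0].astype(int)
cv2.imwrite("pics/v3.png",cv2.resize(f["color"][v-80:v+40,u-60:u+120,::-1],None,fx=3.5,fy=3.5))
E
```

```text
t 3.5 lane 443.3 71.5 z 13.2 zax lane [ 0.099 -0.001] xax.UX 0.0009 F lane 0.11 -0.36 0.03 grip 0.0129
tips n 145 tool z max [-18.9 -18.2] low z [30.8 31.8] x [430.8 450.7] y [51.3 60.4]
(array([-1.000e-01,  1.684e+02,  2.100e+01]), array([ 0.1 ,  0.04, -0.05]))
```

View pics/v3.png

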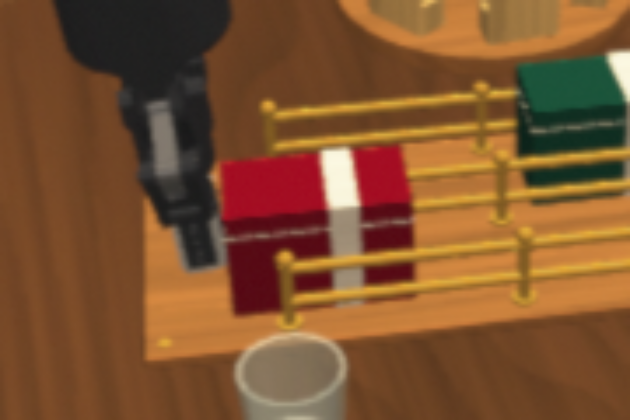

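The tips stand about 1–2 mm behind the tail at z≈31 mm, mid-lane (crop (200,265), tail at x≈228). Now I'll push slowly.

{"api": "arm_command", "payload": {
  "targets": [
    [0,2,0.5,0,0,0],
    [0,2,0.5,0,0,0],
    [0,3,0.5,0,0,0],
    [0,4,0.5,0,0,0],
    [0,4,0.5,0,0,0],
    [0,4,0.5,0,0,0],
    [0,4,0.5,0,0,0],
    [0,4,0.5,0,0,0]
  ]
}}

```text
clock: 4.35
position: [0.4765, 0.0151, 0.0115]
tool_rot: [3.044, 0.001, 1.452]
force: [-1.1, -0.1, 1.2]
grip_width: 0.0129
```

```bash
cat >>h.py <<'E'
def where(f):
    r,_=carton(f); P,_=cloud(f); r=(r>0)&(P[...,2]>.060)&(P[...,2]<.076)
    ys,xs=np.nonzero(r); X=ray(f,np.c_[xs,ys],.068)*1000; X=np.c_[X@UX,X@UY].astype(np.float32)
    rc=cv2.minAreaRect(X); b=cv2.boxPoints(rc); e=b-np.roll(b,1,0); i=np.argmax(np.hypot(*e.T)); L=e[i]*np.sign(e[i][0])
    print("carton n",len(xs),"c",np.round(rc[0],1),"size",np.round(rc[1],1),"yaw",np.degrees(np.arctan2(L[1],L[0])).round(2),"x",np.percentile(X[:,0],[0.5,99.5]).round(1),"y",np.percentile(X[:,1],[1,99]).round(1),"z",np.median(P[...,2][r]).round(4))
E
python3 - <<'E'
from workcell import bot
from h import *
s=bot.observe(); st(s)
f=bot.grab_frame("side"); tips(f,s); where(np.load("side0.npz")); where(f)
t=bot.grab_frame("top"); where(np.load("top0.npz")); where(t)
E
```

```text
t 4.35 lane 471.3 71.3 z 11.5 zax lane [ 0.097 -0.001] xax.UX 0.0003 F lane -1.04 -0.21 1.23 grip 0.0129
tips n 131 tool z max [-18.7 -18.3] low z [29.4 29.8] x [458.6 476. ] y [49.7 60.1]
carton n 715 c [495.7  70.8] size [48.3 88.2] yaw -0.28 x [451.9 539.2] y [47.3 94.5] z 0.0677
carton n 710 c [524.  65.] size [59.8 88.1] yaw -0.11 x [480.2 567.7] y [46.6 94.4] z 0.0676
carton n 1276 c [497.4  71.3] size [89.4 47.8] yaw 0.04 x [453.  541.5] y [47.9 94.7] z 0.0679
carton n 1054 c [528.4  71.4] size [86.2 47.6] yaw 0.04 x [488.1 571.1] y [48.3 94.8] z 0.068
```

Tracking is straight: yaw about 0°, centred, with about 1 N of push.

{"api": "arm_command", "payload": {
  "targets": [
    [0,5,0.5,0,0,0],
    [0,5,0.5,0,0,0],
    [0,5,0.5,0,0,0],
    [0,5,0.5,0,0,0],
    [0,5,0.5,0,0,0],
    [0,5,0.5,0,0,0],
    [0,5,0.5,0,0,0],
    [0,5,0.5,0,0,0]
  ]
}}

```text
clock: 5.25
position: [0.5195, 0.0099, 0.0114]
tool_rot: [3.044, 0.001, 1.452]
force: [-1.8, 1.3, 2.2]
grip_width: 0.0126
```

```bash
cat >chk.py <<'E'
from workcell import bot
from h import *
s=bot.observe(); st(s)
f=bot.grab_frame("side"); tips(f,s); where(f); t=bot.grab_frame("top"); where(t)
np.savez("sideL.npz",**f); np.savez("topL.npz",**t)
E
python3 chk.py
```

```text
t 5.25 lane 514.7 71.3 z 11.4 zax lane [ 0.097 -0.001] xax.UX 0.0004 F lane -1.96 1.1 2.17 grip 0.0126
tips n 118 tool z max [-22.7 -21.1] low z [32.4 33.8] x [501.4 521.7] y [50.2 60.4]
carton n 703 c [567.2  67.1] size [55.5 89.8] yaw -0.21 x [523.2 611.9] y [46.7 94.2] z 0.0676
carton n 862 c [576.1  71.3] size [47.6 77.8] yaw -0.06 x [539.8 614.6] y [48.1 94.8] z 0.0681
```

{"api": "arm_command", "payload": {
  "targets": [
    [0,5,0.5,0,0,0],
    [0,5,0.5,0,0,0],
    [0,5,0.5,0,0,0],
    [0,5,0.5,0,0,0],
    [0,5,0.5,0,0,0],
    [0,5,0.5,0,0,0],
    [0,5,0.5,0,0,0],
    [0,5,0.5,0,0,0]
  ]
}}

```text
clock: 6.15
position: [0.5625, 0.0048, 0.0112]
tool_rot: [3.044, 0.001, 1.452]
force: [-1.6, 0.1, -0.2]
grip_width: 0.0126
```

```bash
python3 chk.py
```

```text
t 6.15 lane 558.0 71.2 z 11.2 zax lane [ 0.097 -0.001] xax.UX 0.0004 F lane -1.59 -0.14 -0.17 grip 0.0126
tips n 112 tool z max [-23.5 -22.9] low z [33.9 34.7] x [544.3 564.9] y [50. 61.]
carton n 656 c [611.5  70.5] size [49.3 87.9] yaw -1.12 x [568.  654.6] y [46.6 94.1] z 0.0675
carton n 670 c [623.5  71.4] size [47.6 68.7] yaw -0.23 x [591.2 657.7] y [48.2 94.8] z 0.068
```

{"api": "arm_command", "payload": {
  "targets": [
    [0,5,0.5,0,0,0],
    [0,5,0.5,0,0,0],
    [0,5,0.5,0,0,0],
    [0,5,0.5,0,0,0],
    [0,5,0.5,0,0,0],
    [0,4,0.4,0,0,0],
    [0,4,0.4,0,0,0],
    [0,3,0.3,0,0,0]
  ]
}}

```text
clock: 7.05
position: [0.6013, 0.0001, 0.011]
tool_rot: [3.045, 0.001, 1.452]
force: [-2.3, -0.0, 0.0]
grip_width: 0.0128
```

```bash
python3 chk.py
```

```text
t 7.05 lane 597.1 71.2 z 11.0 zax lane [ 0.097 -0.001] xax.UX 0.0005 F lane -2.26 -0.27 0.0 grip 0.0128
tips n 107 tool z max [-22.8 -20.9] low z [31.9 32.8] x [583.4 604.9] y [51.8 78.2]
carton n 622 c [650.6  69.8] size [49.4 89. ] yaw -0.28 x [607.7 694.3] y [46.4 94. ] z 0.0674
carton n 477 c [669.1  71.4] size [47.5 55.2] yaw -0.23 x [643.3 696.5] y [48.3 94.8] z 0.0681
```

{"api": "arm_command", "payload": {
  "targets": [
    [0,2,0.2,0,0,0],
    [0,2,0.2,0,0,0],
    [0,2,0.2,0,0,0],
    [0,2,0.2,0,0,0],
    [0,1,0.1,0,0,0],
    [0,1,0.1,0,0,0]
  ]
}}

```text
clock: 7.75
position: [0.6116, -0.0011, 0.0109]
tool_rot: [3.045, 0.001, 1.452]
force: [-1.2, -0.2, -0.2]
grip_width: 0.0127
```

```bash
python3 chk.py
```

```text
t 7.75 lane 607.5 71.2 z 10.9 zax lane [ 0.097 -0.001] xax.UX 0.0003 F lane -1.16 -0.38 -0.19 grip 0.0127
tips n 109 tool z max [-24.8 -23.1] low z [33.8 36.4] x [593.3 614. ] y [50.  78.3]
carton n 605 c [660.1  68.9] size [51.2 87. ] yaw -0.12 x [619.4 703.5] y [46.3 93.9] z 0.0673
carton n 439 c [682.   71.4] size [50.3 47.5] yaw 0.1 x [658.5 707. ] y [48.3 94.9] z 0.068
```

Nose at about 707 mm, with the stop face at 709–710.5. From here I creep until the force rises.

{"api": "arm_command", "payload": {
  "targets": [
    [0,1,0.1,0,0,0],
    [0,1,0.1,0,0,0],
    [0,0.5,0,0,0,0]
  ]
}}

```text
clock: 8.15
position: [0.6143, -0.0014, 0.011]
tool_rot: [3.045, 0.001, 1.452]
force: [-0.2, 0.1, 0.2]
grip_width: 0.013
```

```bash
python3 chk.py
```

```text
t 8.15 lane 610.1 71.2 z 11.0 zax lane [ 0.097 -0.001] xax.UX 0.0003 F lane -0.26 0.05 0.24 grip 0.013
tips n 116 tool z max [-23.6 -22.7] low z [33.6 34.7] x [595.9 617.4] y [49.8 77.5]
carton n 606 c [663.4  64.8] size [59.4 87. ] yaw -0.05 x [621.5 706.9] y [46.  93.8] z 0.0673
carton n 414 c [684.7  71.4] size [49.  47.5] yaw 0.1 x [661.8 709. ] y [48.5 94.9] z 0.0681
```

{"api": "arm_command", "payload": {
  "targets": [
    [0,0.7,0.1,0,0,0],
    [0,0.7,0.1,0,0,0]
  ]
}}

```text
clock: 8.45
position: [0.6147, -0.0015, 0.0107]
tool_rot: [3.047, 0.001, 1.452]
force: [-8.0, 1.1, 5.8]
grip_width: 0.0131
```

```bash
python3 chk.py
```

```text
t 8.45 lane 610.6 71.2 z 10.7 zax lane [ 0.095 -0.002] xax.UX 0.0003 F lane -8.07 0.1 5.82 grip 0.0131
tips n 113 tool z max [-23.9 -22.8] low z [33.3 35. ] x [596.9 617.4] y [49.2 77.7]
carton n 598 c [663.4  67.2] size [54.6 87. ] yaw -0.12 x [622.1 706.9] y [46.1 93.9] z 0.0674
carton n 402 c [685.6  71.4] size [47.6 47.5] yaw 0.1 x [663.5 709.3] y [48.5 94.9] z 0.0681
```

Force rose to 8 N with the nose at 709.3, so the carton is at the stop. I'll back straight off along the lane, then lift.

{"api": "arm_command", "payload": {
  "targets": [
    [0,-1,-0.1,0,0,0],
    [0,-2,-0.2,0,0,0],
    [0,-4,-0.4,0,0,0],
    [0,-8,-0.8,0,0,0],
    [0,-10,-1,0,0,0],
    [0,-10,-1,0,0,0],
    [0,-10,-1,0,0,0],
    [0,-10,-1,0,0,0]
  ]
}}

```text
clock: 9.35
position: [0.556, 0.0055, 0.0111]
tool_rot: [3.045, 0.001, 1.452]
force: [-0.0, 0.1, 0.4]
grip_width: 0.0129
```

```bash
python3 chk.py
```

```text
t 9.35 lane 551.5 71.2 z 11.1 zax lane [ 0.096 -0.001] xax.UX 0.0004 F lane -0.03 0.13 0.44 grip 0.0129
tips n 105 tool z max [-23.6 -22.3] low z [32.7 34.5] x [538.8 557.8] y [49.4 59.4]
carton n 674 c [662.3  65.8] size [57.4 89.2] yaw -0.12 x [618.  706.9] y [46.3 93.8] z 0.0674
carton n 1246 c [664.5  71.3] size [47.9 89.9] yaw -0.06 x [620. 709.] y [47.9 94.7] z 0.0681
```

{"api": "arm_command", "payload": {
  "targets": [
    [0,0,-20,0,0,0],
    [0,0,-40,0,0,0],
    [0,0,-40,0,0,0],
    [0,-20,-40,0,0,0],
    [0,-40,-20,0,0,0],
    [0,-40,0,0,0,0],
    [0,0,0,0,0,0],
    [0,0,0,0,0,0]
  ]
}}

```text
clock: 10.25
position: [0.4396, 0.0201, 0.1676]
tool_rot: [3.042, 0.001, 1.453]
force: [1.7, -0.3, -0.9]
grip_width: 0.013
```

```bash
python3 chk.py; python3 - <<'E'
from h import *
a,b=np.load("top0.npz"),np.load("topL.npz")
o=[x["color"][140:360,150:460,::-1] for x in(a,b)]
cv2.imwrite("pics/v4.png",np.hstack([cv2.resize(x,None,fx=1.28,fy=1.28) for x in o]))
# movement of other things: strongest phase shift per region, before vs after
g=[cv2.cvtColor(x["color"],cv2.COLOR_RGB2GRAY).astype(np.float32) for x in(a,b)]
for n,(u0,v0,u1,v1) in dict(green=(302,165,342,232),glassA=(412,190,454,232),glassB=(402,300,440,340),turn=(155,148,270,265)).items():
    p,q=g[0][v0:v1,u0:u1],g[1][v0:v1,u0:u1]; print(n,np.round(cv2.phaseCorrelate(p,q)[0],2),"mean abs diff",np.abs(p-q).mean().round(1))
s=np.load("sideL.npz"); c=s["color"][200:340,200:420,::-1]; cv2.imwrite("pics/v5.png",cv2.resize(c,None,fx=3,fy=3))
E
```

```text
t 10.25 lane 434.1 71.9 z 167.6 zax lane [ 0.099 -0.001] xax.UX -0.0007 F lane 1.71 -0.05 -0.89 grip 0.013
tips n 221 tool z max [-18.5 -18.2] low z [185.6 186. ] x [421.1 441.8] y [50.8 61.6]
carton n 667 c [662.3  70. ] size [48.9 89.2] yaw -0.12 x [618.  706.9] y [46.6 93.9] z 0.0674
carton n 1244 c [664.5  71.3] size [47.8 89.8] yaw -0.06 x [620. 709.] y [47.9 94.8] z 0.068
green [ 0.03 -0.  ] mean abs diff 2.0
glassA [0.51 0.5 ] mean abs diff 2.1
glassB [ 0.03 -0.01] mean abs diff 2.1
turn [0.01 0.03] mean abs diff 2.3
```

View pics/v4.png

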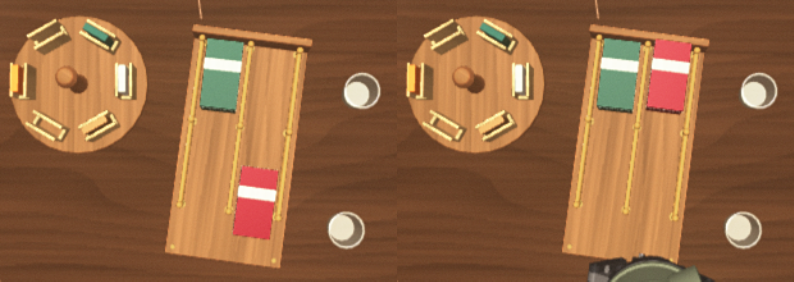

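View pics/v5.png

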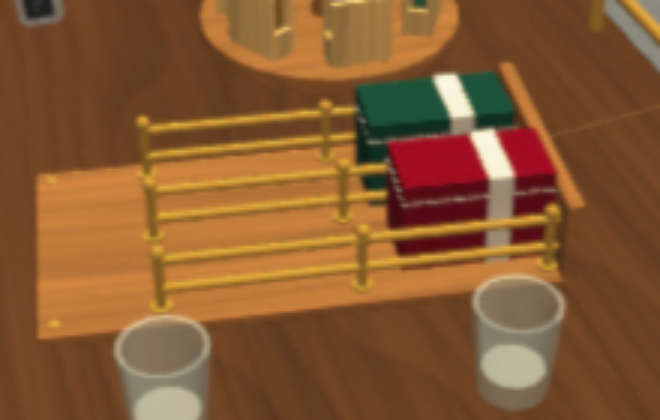

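```bash
python3 -c "
from workcell import bot
print(bot.job_done(), bot.observe()['clock'])"
```

```text
the job is handed in; nothing more can be done
the job is handed in; nothing more can be done
```

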